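# Draw the finds basket home with the crate hook

## Task

The perforated blue basket of dried sherds stands askew at the far end of the draining rack. Take the crate hook from its wooden rest, reach it over the basket's near wall, and with the hook alone draw the basket gently along the rack until it bears firmly and squarely on the adjustable stop plate at the rack's front - no bang, no hard hauling, no hook on the sherds, no hand on the basket - and leave it touching the plate. Then lay the hook back in its rest as it was; disturb nothing else on the table.

Things in the scene. Friction and masses are not known exactly. Their poses are not given: they have to be found in the camera images.
- hook: Crate hook, 0.15 kg: wooden grip 100 long (x) x 20 wide x 28 high, flat sides; an 8 mm steel shank runs on from its front and its far end is bent straight down. Origin: grip's centre; x along the shank, z up. Bent end's axis 140 mm ahead of the origin, its tip 40 mm below the shank's axis (catches up to 36 mm deep). Balances about 38 mm ahead. Grip it from above, 5 to 30 mm ahead of the origin.
- hook_tip (a point): Lowest point of the hook's bent end, 140 mm ahead of the hook's origin and 40 mm below it.
- rest: Fixed wooden rest of the hook, base 170 x 76 x 14 mm. Origin on the table under the grip's centre, x the way the hook points. A saddle 30 to 50 mm behind the origin carries the grip's underside at 52 mm height, between cheeks 28 mm apart and 66 mm high; a V notch 85 mm ahead carries the shank. The resting hook has its origin 66 mm above the rest's, axes parallel, tip ahead of the base, 26 mm up.
- basket: Loose perforated blue basket, open on top, 140 (x) x 198 (y) x 60 mm high, walls and floor 4 mm, rim flange 6 mm outwards; 0.3 to 0.55 kg, hidden friction, some 1.5 to 5 N to drag. Origin: centre of its underside. The near wall, at -x, is hooked from inside, at its middle. Four sherds up to 12 mm high lie in it, none within 35 mm of the near wall.
- near_rim (a point): Middle of the top of the basket's near wall, on the wall's inner face: 66 mm towards -x from the basket's origin and 60 mm above it.
- rack: Fixed stainless draining rack, 350 mm long, lane 250 mm wide, its floor of bars 30 mm above the table, side flanges up to 63 mm. Origin on the table under the middle of the front cross bar's inner face; x along the lane, away from the robot.
- stop: Front cross bar of the rack, 250 mm wide, 28 high. Origin: middle of its inner face at rack floor height; x along the lane, away from the robot. On two studs it carries the stop plate (160 wide), rigid, screwed out 3 to 21 mm from that face: set anew each time, not measured, to be felt. Basket home: flat on the plate, origin 73 to 91 mm along x, square. 5 to 12 N on the plate is firm and gentle; over 18 N too hard.
- sherd0: Potsherd in the basket, about 35 mm across, 9 mm thick.
- sherd1: Potsherd in the basket, about 35 mm across, 10 mm thick.
- sherd2: Potsherd in the basket, about 35 mm across, 11 mm thick.
- sherd3: Potsherd in the basket, about 35 mm across, 12 mm thick.
- water_bottle: Bystander: clear bottle, 62 mm thick, 190 mm high.
- film_pot: Bystander: black pot, 34 mm thick, 50 mm high.
- nail_brush: Bystander: brush 170 mm long, lying.
- big_sherd: Bystander: large sherd on the plywood board, 62 x 46 mm.
- rim_sherd: Bystander: sherd on the plywood board, 36 x 26 mm.
- callipers: Bystander: steel callipers 150 mm long, lying.
- label_box: Bystander: cardboard box of labels, 70 x 90 x 35 mm.

How it is judged:
By the outcome, as a careful person would: the job done as asked, in the order asked, and still so for the second after the job is handed in, with the robot touching nothing.
It also fails if it takes over 72 s, if anything falls off the work surface, if the arm or the gripper's body presses on something with over 40 N, if the wrist force passes 120 N, or if a joint passes its speed limit or range.

## Robot

A 6-joint arm with a two-finger parallel gripper is mounted at the origin on the work surface. World frame = base frame: x ahead of the robot, y to its left, z up, the work surface at z = 0. Lengths are in mm, angles in rad, forces in N, time in s.
With the tool pointing down it reaches from about 275 to 750 mm from the base axis. Payload 10.2 kg.
Tool frame: the origin (TCP) lies at the very end of the fingers, on their centre line; the grasp point (between the pads) lies 19 mm behind it; z points along the fingers, y is the line along which they close (so a half turn about z gives the same grasp; the last joint's range is limited). The gripper opens to 85 mm and grips with 20 to 120 N. Pads are 22 mm wide; open, the fingers measure 114 mm over their backs; the gripper's body (76 mm by 85 mm) begins 54 mm behind the grasp point. The pads swing forward as they close: fully open they stand 13 mm farther back than shut.
Start: joints at [1.016, 0.313, 1.498, -0, 1.331, -0.223], TCP at [171.029, 496.367, 231.294] pointing down, gripper open.
Joint ranges: [-2.94, 2.94], [-0.97, 2.17], [0.19, 2.56], [-1.23, 4.37], [0.02, 3.11], [-2.88, 2.88]. Speed limits (rad/s): [2.39, 2.39, 3.01, 3.14, 3.14, 3.14].

## Interface

Orientations are given as a unit quaternion [w, x, y, z].
In Python, from rig import monitor, eyes, job gives the robot as it stands. The module is installed in compiled form; this text tells all that it offers.
- The arm moves only by the tool send_rows, never from a script. Its argument "targets" is one flat list of numbers, 7 for each row, row after row: the turn, a rotation vector about the tool's x, y, z in degrees, then the shift along the tool's x, y, z in units of 60 mm (1.0 is 60 mm), then the opening, from -1 (shut) to 1 (fully open), so that 0 is half open. A call has 1 to 5 rows; each row shifts and turns the commanded pose from where the row before left it, along the tool's axes as they then stand; what a row does not reach is not made up. A row lasts 1/8 s, in which the tool goes at most 62.5 mm and 10.7 degrees, less where a joint would pass 70% of its speed; a pose out of reach is approached as far as the arm can. A call is refused whole if a number of a shift passes 1 or a number of a turn 10.7, either way. A call with a gripper value outside its range is refused whole. The fingers move at their own pace and stop on an object; "newtons" is the grip in N (left out, the last holds). Time passes only in rows, so rows that do not move let the fingers close. It gives the time, the measured TCP pose, the force, the opening and the grip force at its end, in the units of the state.
- monitor.sense(): the state, without advancing time (a new reading comes with each control period).
- eyes.capture(name): name is "scene" or "top" or "wrist"; returns a dict with "img" (480x640x3 uint8, red, green, blue), "K" (3x3 intrinsics, pixels), "distortion" ([k1, k2, p1, p2, k3] as OpenCV has them; the pictures are not rectified), "R" (3x3) and "t" (3): a world point X has camera coordinates R X + t. Camera axes: x right, y down, z forward; pixel columns grow to the right and rows downward; lengths in mm; the calibration is good to about 2 mm. A picture is of the moment at which its call begins. There is no depth.
- job.finish_job(): hands the job in; it is judged then, once.
The state is a dict: "time_s": time; "joints": joint angles; "dq": joint speeds; "tau": joint torques, N m; "eef_pos": TCP position; "ee_rot": TCP orientation; "force": force on the tool from outside, world axes, zero at the start; "wrist_torque": the same for the moment, N m; "grip_width": opening from 0.0 (shut) to 1.0 (fully open); "grip_force": force on a finger pad.
Only numpy, scipy, OpenCV 4.12 (cv2) and the standard library are available. Lean on these libraries where they do the work, as an engineer would, in place of code of your own. Each camera call takes 0.05 s, during which the arm holds its last target. There are 200 camera calls.

## Working session

There is one attempt and no reset: what is moved stays moved. The work goes in short steps, Python scripts to look and compute and a tool call to move; the robot and the scene stay as the last step left them, time stands still between calls to the robot, and variables do not carry over. Pictures are saved under pics/ and viewed, at most 10 in all, crops included, and the job is handed in when it is done.

Besides the shell and the picture viewer there is one more tool, called after ">>>" as name(argument=value, ...), one argument or row to a line, values as JSON. send_rows: Moves the arm, as the interface text tells. Its arguments: {"type":"object","properties":{"targets":{"type":"array","items":{"type":"number"}},"newtons":{"type":"number"}},"required":["targets"]}

```bash
mkdir -p pics; python3 - <<'E'
from rig import monitor, eyes
import cv2
s=monitor.sense();print(s)
for n in("scene","top"):
    c=eyes.capture(n);cv2.imwrite(f"pics/{n}0.png",c["img"][:,:,::-1]);print(n,c["K"],c["distortion"],c["R"],c["t"])
E
```

```text
{'time_s': 0.0, 'joints': array([ 1.01555075e+00,  3.13440466e-01,  1.49847605e+00,  4.07028836e-05,
        1.33099686e+00, -2.23403011e-01]), 'dq': array([-0.0008827 ,  0.00209918, -0.00183734,  0.00185724, -0.00026999,
       -0.00050773]), 'tau': array([-1.67859071e-04, -4.12267470e+01, -2.59742492e+01, -2.01664484e-04,
        4.17350195e-03,  2.45223976e-05]), 'eef_pos': array([170.89525572, 496.12242755, 230.72529002]), 'ee_rot': array([-2.68934984e-04,  1.65165774e-01,  9.86265598e-01, -6.03439525e-04]), 'force': array([-0.55502803, -0.92716026,  0.61541151]), 'wrist_torque': array([-0.00943404, -0.02685987,  0.0179913 ]), 'grip_force': 0.0, 'grip_width': 0.9957804624219558}
scene [[555.04066364   0.         323.62735762]
 [  0.         555.04066364 236.64102636]
 [  0.           0.           1.        ]] [0.04974365 0.         0.         0.         0.        ] [[ 0.39414311  0.91902869 -0.00612218]
 [ 0.63707486 -0.27801094 -0.7189197 ]
 [-0.66240986  0.27945696 -0.69506617]] [-212.40045788 -335.04774603 1586.84210971]
top [[563.89219294   0.         310.00238976]
 [  0.         563.89219294 245.10634626]
 [  0.           0.           1.        ]] [-0.17389729  0.          0.          0.          0.        ] [[ 0.0017256  -0.99985288  0.01706595]
 [-0.99629884 -0.00318562 -0.08589807]
 [ 0.0859398  -0.01685456 -0.99615776]] [ -48.26257488  623.64535498 1340.76592194]
```

View pics/top0.png

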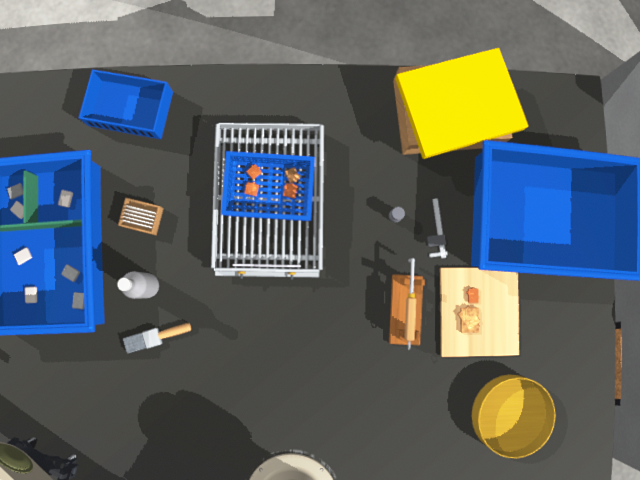

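View pics/scene0.png

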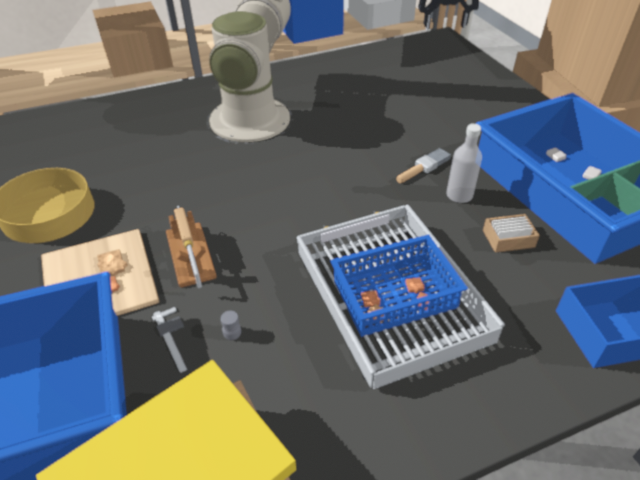

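The top view shows the rack (px 213–323, 123–276), with the basket at about (268,187). The hook on its rest is at about (409,310), pointing +x. I'll enlarge both for measuring.

```bash
cat > h.py <<'E'
import numpy as np, cv2
def ray(c,uv,z):
    p=cv2.undistortPoints(np.array([[uv]],float),c["K"],np.array(c["distortion"],float))[0,0]
    R=np.array(c["R"]);t=np.array(c["t"]).ravel();o=-R.T@t;d=R.T@np.array([p[0],p[1],1]);return o+d*(z-o[2])/d[2]
def proj(c,X):
    R=np.array(c["R"]);return cv2.projectPoints(np.array(X,float).reshape(-1,3),cv2.Rodrigues(R)[0],np.array(c["t"],float),c["K"],np.array(c["distortion"],float))[0][:,0]
E
python3 - <<'E'
from rig import eyes
import cv2,numpy as np
from h import *
c=eyes.capture("top");im=c["img"][:,:,::-1]
a=cv2.resize(im[115:285,205:335],None,fx=3.4,fy=3.4,interpolation=cv2.INTER_CUBIC)
b=cv2.resize(im[250:360,380:430],None,fx=5.2,fy=5.2,interpolation=cv2.INTER_CUBIC)
o=np.zeros((600,720,3),np.uint8);o[:a.shape[0],:a.shape[1]]=a;o[:b.shape[0],450:450+b.shape[1]]=b
cv2.imwrite("pics/crop1.png",o)
E
```

```text
(no output)
```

View pics/crop1.png

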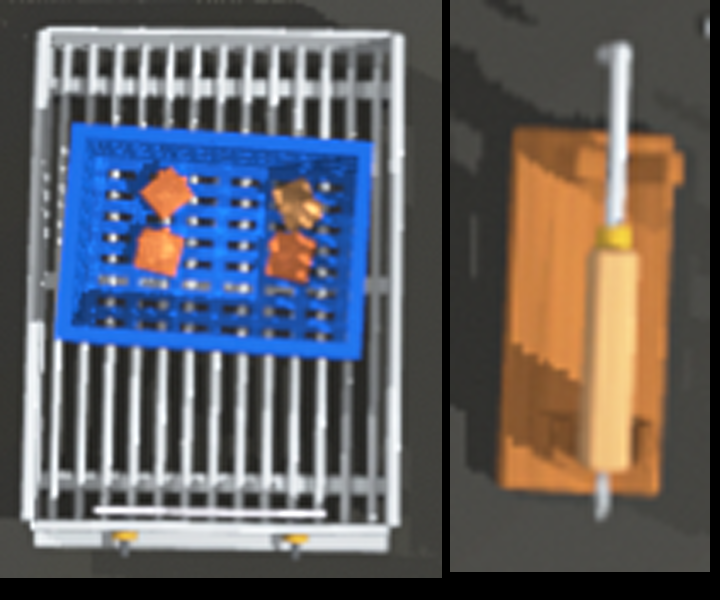

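```bash
python3 - <<'E'
from rig import eyes
from h import *
c=eyes.capture("top")
L=lambda u,v,z:ray(c,((u+.5)/3.4-.5+205,(v+.5)/3.4-.5+115),z).round(1)
Rr=lambda u,v,z:ray(c,((u-450+.5)/5.2-.5+380,(v+.5)/5.2-.5+250),z).round(1)
print("basket");P=np.array([L(*p,90) for p in((72,124),(373,142),(362,360),(56,340))]);print(P,P.mean(0))
print([np.linalg.norm(P[i]-P[i-1]) for i in range(4)], [np.degrees(np.arctan2(*(P[a]-P[b])[[1,0]])) for a,b in((0,3),(1,2),(0,1),(3,2))])
print("rack");Q=np.array([L(*p,63) for p in((40,30),(404,35),(22,520),(398,524))]);print(Q)
print("bar",[L(*p,58) for p in((34,524),(390,527))],"plate",[L(*p,58) for p in((95,509),(326,513))])
print("hook",[Rr(*p,80) for p in((617,250),(606,470))],[Rr(*p,66) for p in((620,45),(617,225))])
print("restbase",[Rr(*p,14) for p in((514,130),(502,488),(660,494))])
E
```

```text
basket
[[840.6 153.7  90. ]
 [828.2 -55.6  90. ]
 [675.7 -48.2  90. ]
 [688.9 161.6  90. ]] [758.35   52.875  90.   ]
[np.float64(151.9055627684517), np.float64(209.66699787997155), np.float64(152.67943541944342), np.float64(210.2148424826373)] [np.float64(-2.9810688556967375), np.float64(-2.7780751346521653), np.float64(86.6094688522645), np.float64(86.39986322538729)]
rack
[[917.  182.1  63. ]
 [913.6 -78.3  63. ]
 [566.7 187.2  63. ]
 [564.8 -73.8  63. ]]
bar [array([564.1, 179.6,  58. ]), array([563. , -68.4,  58. ])] plate [array([574.8, 137. ,  58. ]), array([572.6, -23.9,  58. ])]
hook [array([ 496.6, -283.8,   80. ]), array([ 398.1, -278.3,   80. ])] [array([ 589.9, -288.9,   66. ]), array([ 507.9, -286.7,   66. ])]
restbase [array([ 552.9, -248.2,   14. ]), array([ 384.6, -241.6,   14. ]), array([ 381. , -316.9,   14. ])]
```

Sizes check out: basket rim 152×210, yaw about -3°, and rack yaw about -0.7°. Hook origin is about (447,-281) with yaw about -2.7°. I'll go above the grip.

>>> send_rows(
  targets=[0, 0, -8.15, 0, 0, 0, 0.2, 0, 0, -8.15, 0, 0, 0, 0.2, 0, 0, 0, -0.36, -0.85, 0, 0.2, 0, 0, 0, -0.36, -0.85, 0, 0.2, 0, 0, 0, -0.36, -0.85, 0, 0.2],
)

```text
time_s: 0.82
eef_pos: [228.7, 338.9, 231.2]
ee_rot: [0.0, 0.023, 1.0, -0.0]
force: [1.2, 0.7, 0.4]
grip_width: 0.599
grip_force: 0.0
```

>>> send_rows(
  targets=[0, 0, 0, -0.36, -0.85, 0, 0.2, 0, 0, 0, -0.36, -0.85, 0, 0.2, 0, 0, 0, -0.36, -0.85, 0, 0.2, 0, 0, 0, -0.36, -0.85, 0, 0.2, 0, 0, 0, -0.36, -0.85, 0, 0.2],
)

```text
time_s: 1.45
eef_pos: [324.6, 78.9, 231.5]
ee_rot: [0.0, 0.024, 1.0, -0.0]
force: [1.6, 1.5, 0.7]
grip_width: 0.596
grip_force: 0.0
```

>>> send_rows(
  targets=[0, 0, 0, -0.37, -0.85, 0.2, 0.2, 0, 0, 0, -0.37, -0.85, 0.2, 0.2, 0, 0, 0, -0.37, -0.85, 0.2, 0.2, 0, 0, 0, -0.37, -0.85, 0.2, 0.2, 0, 0, 0, -0.37, -0.85, 0.2, 0.2],
)

```text
time_s: 2.08
eef_pos: [423.5, -181.2, 170.8]
ee_rot: [0.0, 0.024, 1.0, 0.0]
force: [-0.1, 0.3, 0.0]
grip_width: 0.602
grip_force: 0.0
```

>>> send_rows(
  targets=[0, 0, 0, -0.36, -0.83, 0.2, 0.2, 0, 0, 0, -0.36, -0.3, 0.15, 0.2, 0, 0, 0, 0, 0, 0, 0.2, 0, 0, 0, 0, 0, 0, 0.2],
)

```text
time_s: 2.58
eef_pos: [462.8, -248.5, 150.3]
ee_rot: [-0.0, 0.023, 1.0, 0.0]
force: [-0.1, -1.1, 0.9]
grip_width: 0.599
grip_force: 0.0
```

```bash
python3 - <<'E'
from rig import monitor, eyes
from h import *
s=monitor.sense();print(s["time_s"],s["eef_pos"],s["ee_rot"],s["force"],s["joints"])
c=eyes.capture("wrist");cv2.imwrite("pics/w1.png",c["img"][:,:,::-1]);np.savez("w1.npz",**{k:np.array(v) for k,v in c.items()})
E
```

```text
2.575 [ 462.80155431 -248.51802263  150.31961887] [-2.11492018e-04  2.34609554e-02  9.99724714e-01  1.84996456e-04] [-0.13023754 -1.14890057  0.86931245] [-7.16048663e-01  3.91519338e-01  1.60989499e+00  1.61264730e-05
  1.14074010e+00 -2.23992550e+00]
```

View pics/w1.png

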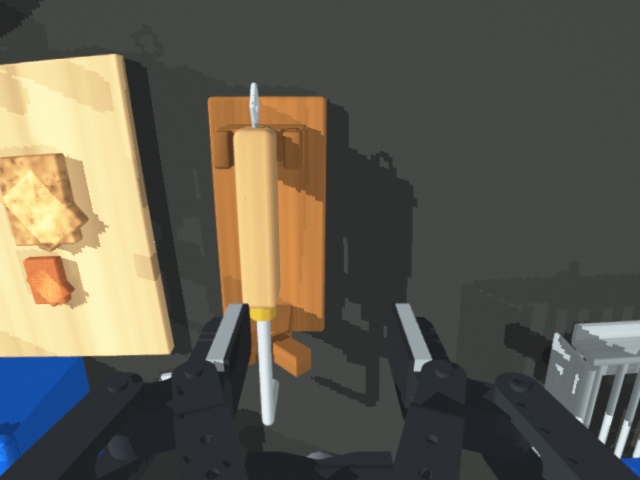

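The wrist view shows the grip with its rear end at px (256,130) and front end at (259,306). The shank runs to (268,420), and the tool is still short in y.

```bash
python3 - <<'E'
from h import *
c=np.load("w1.npz")
for p,z in(((256,130),80),((259,306),80),((268,420),66),((264,322),70),((209,98),14),((328,97),14),((325,330),14),((218,165),66),((299,165),66)):print(p,ray(c,p,z).round(1))
E
```

```text
(256, 130) [ 397.9 -275.7   80. ]
(259, 306) [ 494.2 -283.1   80. ]
(268, 420) [ 588.2 -288.1   66. ]
(264, 322) [ 510.4 -283.    70. ]
(209, 98) [ 381.9 -313.2   14. ]
(328, 97) [ 385.2 -238.4   14. ]
(325, 330) [ 552.  -247.4   14. ]
(218, 165) [ 416.3 -299.8   66. ]
(299, 165) [ 418.5 -256.4   66. ]
```

>>> send_rows(
  targets=[0, 0, 0.4, -0.02, -0.54, 0, 0.2, 0, 0, 0, 0, 0, 0.5, 0.2, 0, 0, 0, 0, 0, 0.5, 0.2, 0, 0, 0, 0, 0, 0.4, 0.2, 0, 0, 0, 0, 0, 0.32, 0.2],
)

```text
time_s: 3.25
eef_pos: [462.5, -280.8, 46.8]
ee_rot: [-0.0, 0.027, 1.0, -0.0]
force: [-0.5, 0.5, 0.3]
grip_width: 0.601
grip_force: 0.0
```

>>> send_rows(
  targets=[0, 0, 0, 0, 0, 0, 0.2, 0, 0, 0, 0, 0, 0, -1, 0, 0, 0, 0, 0, 0, -1, 0, 0, 0, 0, 0, 0, -1, 0, 0, 0, 0, 0, 0, -1],
  newtons=110,
)

```text
time_s: 3.88
eef_pos: [463.2, -281.8, 48.5]
ee_rot: [0.001, 0.027, 1.0, -0.001]
force: [-0.9, 1.0, 5.3]
grip_width: 0.216
grip_force: 107.4
```

>>> send_rows(
  targets=[0, 0, 0, 0, 0, 0, -1, 0, 0, 0, 0, 0, 0, -1, 0, 0, 0, 0, 0, 0, -1],
)

```text
time_s: 4.25
eef_pos: [463.2, -281.8, 48.5]
ee_rot: [0.001, 0.027, 1.0, -0.001]
force: [-1.8, 1.6, 6.5]
grip_width: 0.219
grip_force: 107.4
```

```bash
python3 - <<'E'
from rig import monitor, eyes
from h import *
s=monitor.sense();print(s)
c=eyes.capture("wrist");cv2.imwrite("pics/w2.png",c["img"][:,:,::-1]);np.savez("w2.npz",**{k:np.array(v) for k,v in c.items()})
E
```

```text
{'time_s': 4.25, 'joints': array([-7.62755290e-01,  5.61765055e-01,  1.64997992e+00,  3.42576337e-05,
        9.27822385e-01, -2.27933409e+00]), 'dq': array([ 0.00043848, -0.00017919,  0.00040528, -0.00017597,  0.00248176,
       -0.0001989 ]), 'tau': array([-1.76703804e-01, -4.37083089e+01, -1.94169706e+01, -2.89828976e-02,
       -4.37693065e-01, -4.01854317e-02]), 'eef_pos': array([ 463.22341341, -281.82537434,   48.50154377]), 'ee_rot': array([ 7.59978267e-04,  2.71156830e-02,  9.99631789e-01, -6.69381127e-04]), 'force': array([-1.83453393,  1.63742365,  6.45918942]), 'wrist_torque': array([ 0.19365702,  0.23226316, -0.04994682]), 'grip_force': 107.35430002212524, 'grip_width': 0.21921787824121164}
```

View pics/w2.png

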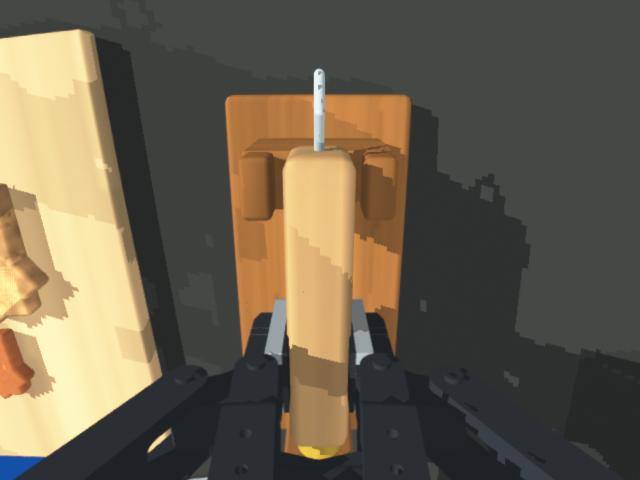

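The grasp is firm, with width 0.219 (18.6 mm). I'll lift and carry it over the basket.

>>> send_rows(
  targets=[0, 0, 0, 0, 0, -0.2, -1, 0, 0, 0, 0, 0, -0.3, -1, 0, 0, 0, 0, 0, -0.4, -1, 0, 0, 0, 0, 0, -0.4, -1, 0, 0, 0, 0, 0, -0.4, -1],
)

```text
time_s: 4.92
eef_pos: [462.7, -281.4, 150.8]
ee_rot: [0.0, 0.027, 1.0, -0.0]
force: [-0.1, 0.4, -1.4]
grip_width: 0.215
grip_force: 107.4
```

>>> send_rows(
  targets=[0, 0, -2.4, 0, 0, 0, -1, 0, 0, 0, -0.2, 0.4, 0, -1, 0, 0, 0, -0.2, 0.57, 0, -1, 0, 0, 0, -0.2, 0.6, 0, -1, 0, 0, 0, -0.2, 0.6, 0, -1],
)

```text
time_s: 5.55
eef_pos: [512.6, -150.8, 150.0]
ee_rot: [0.0, 0.006, 1.0, -0.0]
force: [-0.0, 0.2, -1.3]
grip_width: 0.219
grip_force: 107.6
```

>>> send_rows(
  targets=[0, 0, 0, -0.2, 0.6, 0, -1, 0, 0, 0, -0.2, 0.6, 0, -1, 0, 0, 0, -0.2, 0.6, 0, -1, 0, 0, 0, -0.2, 0.6, 0, -1, 0, 0, 0, -0.2, 0.6, 0, -1],
)

```text
time_s: 6.18
eef_pos: [574.9, 28.6, 150.0]
ee_rot: [0.0, 0.006, 1.0, -0.0]
force: [1.0, -0.5, -1.5]
grip_width: 0.215
grip_force: 107.6
```

>>> send_rows(
  targets=[0, 0, 0, -0.15, 0.6, 0, -1, 0, 0, 0, 0, 0.5, 0, -1, 0, 0, 0, 0, 0, 0, -1, 0, 0, 0, 0, 0, 0, -1],
)

```text
time_s: 6.68
eef_pos: [584.4, 92.7, 149.6]
ee_rot: [0.0, 0.006, 1.0, -0.0]
force: [0.4, -0.1, -1.7]
grip_width: 0.218
grip_force: 107.6
```

```bash
python3 - <<'E'
from rig import monitor, eyes
from h import *
s=monitor.sense();print(s["time_s"],s["eef_pos"],s["ee_rot"],s["force"],s["wrist_torque"])
c=eyes.capture("top");d=eyes.capture("scene")
a=cv2.resize(c["img"][115:285,205:335],None,fx=3.4,fy=3.4,interpolation=cv2.INTER_CUBIC)
b=cv2.resize(d["img"][190:370,310:500],None,fx=1.85,fy=1.85,interpolation=cv2.INTER_CUBIC)
o=np.zeros((580,800,3),np.uint8);o[:a.shape[0],:a.shape[1]]=a;o[:b.shape[0],445:445+b.shape[1]]=b
cv2.imwrite("pics/p3.png",o[:,:,::-1])
E
```

```text
6.675 [584.39673327  92.74755439 149.56969784] [ 1.63778061e-04  6.22717857e-03  9.99980587e-01 -1.41593796e-04] [ 0.4472111  -0.08223743 -1.65965238] [0.0220831  0.0727083  0.00270444]
```

View pics/p3.png

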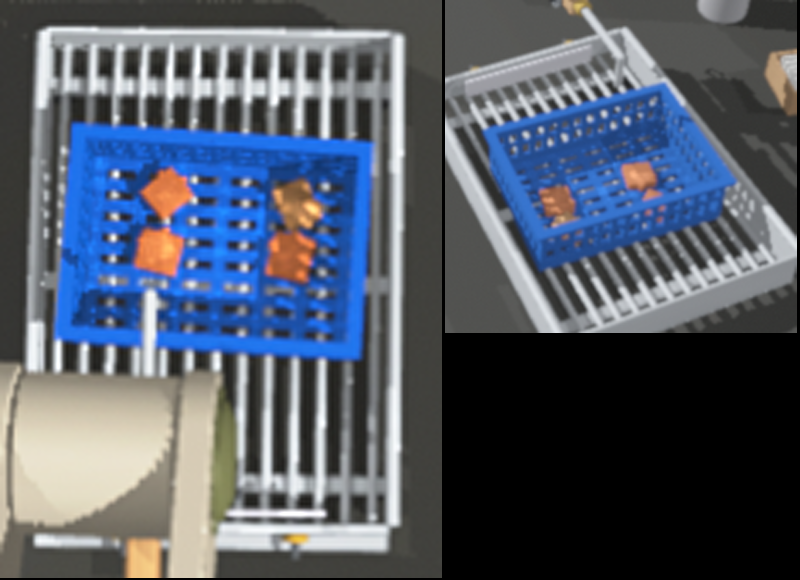

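Overshot y by 35 mm. The shank end is at crop px (151,291), so I'll compute the tip from that.

```bash
python3 - <<'E'
from rig import eyes
from h import *
c=eyes.capture("top")
L=lambda u,v,z:ray(c,((u+.5)/3.4-.5+205,(v+.5)/3.4-.5+115),z).round(1)
print(L(151,291,167),L(149,370,167), L(209,350,90))
E
```

```text
[710.1  89.6 167. ] [658.7  90.2 167. ] [682.2  56.5  90. ]
```

>>> send_rows(
  targets=[0, 0, 0, 0, -0.29, 0, -1, 0, 0, 0, 0, -0.29, 0, -1, 0, 0, 0, 0, 0, 0, -1, 0, 0, 0, 0, 0, 0.2, -1, 0, 0, 0, 0, 0, 0.2, -1],
)

```text
time_s: 7.45
eef_pos: [583.7, 58.8, 123.9]
ee_rot: [-0.0, 0.006, 1.0, 0.0]
force: [0.0, -0.3, -2.0]
grip_width: 0.215
grip_force: 107.7
```

>>> send_rows(
  targets=[0, 0, 0, 0, 0, 0.2, -1, 0, 0, 0, 0, 0, 0.2, -1, 0, 0, 0, 0, 0, 0.2, -1, 0, 0, 0, 0, 0, 0.1, -1, 0, 0, 0, 0, 0, 0, -1],
)

```text
time_s: 8.07
eef_pos: [583.9, 58.4, 82.7]
ee_rot: [-0.0, 0.006, 1.0, 0.0]
force: [-0.7, -0.0, -2.0]
grip_width: 0.219
grip_force: 107.7
```

>>> send_rows(
  targets=[0, 0, 0, 0.04, 0, 0, -1, 0, 0, 0, 0.04, 0, 0, -1, 0, 0, 0, 0.03, 0, 0, -1, 0, 0, 0, 0.03, 0, 0, -1],
)

```text
time_s: 8.57
eef_pos: [575.5, 58.5, 83.3]
ee_rot: [0.0, 0.006, 1.0, -0.0]
force: [0.2, 1.0, -0.9]
grip_width: 0.216
grip_force: 107.7
```

>>> send_rows(
  targets=[0, 0, 0, 0.03, 0, 0, -1, 0, 0, 0, 0.03, 0, 0, -1, 0, 0, 0, 0.03, 0, 0, -1, 0, 0, 0, 0.03, 0, 0, -1],
)

```text
time_s: 9.07
eef_pos: [568.5, 58.6, 83.2]
ee_rot: [0.0, 0.006, 1.0, -0.0]
force: [3.2, 0.2, -2.6]
grip_width: 0.215
grip_force: 107.6
```

```bash
python3 - <<'E'
from rig import monitor, eyes
from h import *
s=monitor.sense();print(s["time_s"],s["eef_pos"],s["ee_rot"],s["force"],s["wrist_torque"])
E
```

```text
9.075 [568.50618889  58.57107796  83.15382814] [ 2.98895050e-04  6.21093340e-03  9.99980666e-01 -4.26459236e-05] [ 3.17938324  0.15288136 -2.61868713] [ 0.01370442 -0.35891785  0.03029148]
```

>>> send_rows(
  targets=[0, 0, 0, 0.06, 0, 0, -1, 0, 0, 0, 0.06, 0, 0, -1, 0, 0, 0, 0.06, 0, 0, -1, 0, 0, 0, 0.06, 0, 0, -1, 0, 0, 0, 0.06, 0, 0, -1],
)

```text
time_s: 9.7
eef_pos: [550.2, 58.8, 83.1]
ee_rot: [0.0, 0.006, 1.0, -0.0]
force: [3.5, -0.3, -2.3]
grip_width: 0.213
grip_force: 107.6
```

>>> send_rows(
  targets=[0, 0, 0, 0.06, 0, 0, -1, 0, 0, 0, 0.06, 0, 0, -1, 0, 0, 0, 0.06, 0, 0, -1, 0, 0, 0, 0.06, 0, 0, -1, 0, 0, 0, 0.06, 0, 0, -1],
)

```text
time_s: 10.32
eef_pos: [532.2, 59.1, 83.1]
ee_rot: [0.0, 0.006, 1.0, -0.0]
force: [3.6, 0.6, -2.3]
grip_width: 0.213
grip_force: 107.6
```

>>> send_rows(
  targets=[0, 0, 0, 0.06, 0, 0, -1, 0, 0, 0, 0.06, 0, 0, -1, 0, 0, 0, 0.06, 0, 0, -1, 0, 0, 0, 0.06, 0, 0, -1, 0, 0, 0, 0.06, 0, 0, -1],
)

```text
time_s: 10.95
eef_pos: [514.2, 59.3, 83.1]
ee_rot: [0.0, 0.006, 1.0, 0.0]
force: [3.0, -0.1, -1.8]
grip_width: 0.218
grip_force: 107.6
```

>>> send_rows(
  targets=[0, 0, 0, 0.06, 0, 0, -1, 0, 0, 0, 0.06, 0, 0, -1, 0, 0, 0, 0.06, 0, 0, -1, 0, 0, 0, 0.06, 0, 0, -1, 0, 0, 0, 0.06, 0, 0, -1],
)

```text
time_s: 11.58
eef_pos: [496.2, 59.5, 83.1]
ee_rot: [0.0, 0.006, 1.0, 0.0]
force: [3.3, 0.3, -2.6]
grip_width: 0.216
grip_force: 107.6
```

```bash
python3 - <<'E'
from rig import monitor, eyes
from h import *
s=monitor.sense();print(s["time_s"],s["eef_pos"],s["ee_rot"],s["force"],s["wrist_torque"])
c=eyes.capture("top");d=eyes.capture("scene")
a=cv2.resize(c["img"][115:285,205:335],None,fx=3.4,fy=3.4,interpolation=cv2.INTER_CUBIC)
b=cv2.resize(d["img"][190:370,290:480],None,fx=1.85,fy=1.85,interpolation=cv2.INTER_CUBIC)
o=np.zeros((580,800,3),np.uint8);o[:a.shape[0],:a.shape[1]]=a;o[:b.shape[0],445:445+b.shape[1]]=b
cv2.imwrite("pics/p4.png",o[:,:,::-1])
E
```

```text
11.575 [496.16316355  59.52025346  83.11045666] [8.51960825e-06 6.19528649e-03 9.99980809e-01 8.82879251e-09] [ 3.25339102  0.33255644 -2.59402997] [-0.02026162 -0.47910491 -0.01695877]
```

View pics/p4.png

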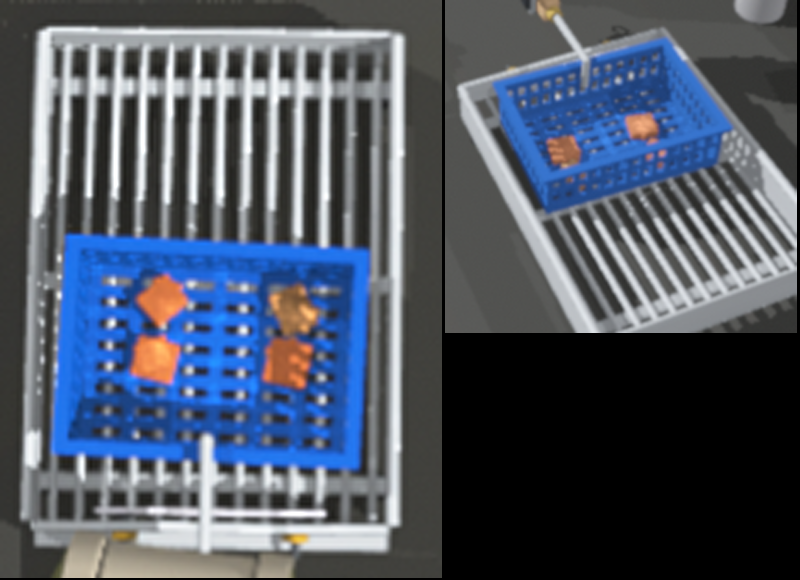

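The basket follows at about 3.3 N drag and is still about 2° askew. I'll slow down towards the plate.

>>> send_rows(
  targets=[0, 0, 0, 0.06, 0, 0, -1, 0, 0, 0, 0.06, 0, 0, -1, 0, 0, 0, 0.06, 0, 0, -1, 0, 0, 0, 0.05, 0, 0, -1, 0, 0, 0, 0.04, 0, 0, -1],
)

```text
time_s: 12.3
eef_pos: [480.0, 59.7, 83.1]
ee_rot: [-0.0, 0.006, 1.0, 0.0]
force: [3.2, -0.6, -2.0]
grip_width: 0.218
grip_force: 107.5
```

>>> send_rows(
  targets=[0, 0, 0, 0.02, 0, 0, -1, 0, 0, 0, 0.02, 0, 0, -1, 0, 0, 0, 0.02, 0, 0, -1, 0, 0, 0, 0.02, 0, 0, -1],
)

```text
time_s: 12.8
eef_pos: [475.4, 59.8, 83.1]
ee_rot: [0.0, 0.006, 1.0, -0.0]
force: [3.6, 0.2, -1.7]
grip_width: 0.216
grip_force: 107.5
```

>>> send_rows(
  targets=[0, 0, 0, 0.016, 0, 0, -1, 0, 0, 0, 0.016, 0, 0, -1, 0, 0, 0, 0.016, 0, 0, -1],
)

```text
time_s: 13.18
eef_pos: [472.5, 59.8, 83.1]
ee_rot: [-0.0, 0.006, 1.0, 0.0]
force: [3.5, 0.1, -2.2]
grip_width: 0.216
grip_force: 107.5
```

>>> send_rows(
  targets=[0, 0, 0, 0.016, 0, 0, -1, 0, 0, 0, 0.016, 0, 0, -1, 0, 0, 0, 0.016, 0, 0, -1],
)

```text
time_s: 13.55
eef_pos: [469.6, 59.8, 83.1]
ee_rot: [-0.0, 0.006, 1.0, -0.0]
force: [3.4, 0.9, -3.2]
grip_width: 0.218
grip_force: 107.5
```

>>> send_rows(
  targets=[0, 0, 0, 0.016, 0, 0, -1, 0, 0, 0, 0.016, 0, 0, -1],
)

```text
time_s: 13.8
eef_pos: [467.7, 59.9, 83.1]
ee_rot: [0.0, 0.006, 1.0, -0.0]
force: [3.4, -0.1, -3.0]
grip_width: 0.215
grip_force: 107.5
```

>>> send_rows(
  targets=[0, 0, 0, 0.016, 0, 0, -1, 0, 0, 0, 0.016, 0, 0, -1],
)

```text
time_s: 14.05
eef_pos: [465.7, 59.9, 83.1]
ee_rot: [-0.0, 0.006, 1.0, -0.0]
force: [3.2, 0.2, -2.9]
grip_width: 0.218
grip_force: 107.5
```

>>> send_rows(
  targets=[0, 0, 0, 0.012, 0, 0, -1, 0, 0, 0, 0.012, 0, 0, -1],
)

```text
time_s: 14.3
eef_pos: [464.3, 59.9, 83.1]
ee_rot: [0.0, 0.006, 1.0, -0.0]
force: [3.3, 0.5, -2.6]
grip_width: 0.214
grip_force: 107.5
```

>>> send_rows(
  targets=[0, 0, 0, 0.012, 0, 0, -1, 0, 0, 0, 0.012, 0, 0, -1],
)

```text
time_s: 14.55
eef_pos: [462.9, 59.9, 83.1]
ee_rot: [0.0, 0.006, 1.0, 0.0]
force: [3.7, -0.0, -2.8]
grip_width: 0.214
grip_force: 107.5
```

>>> send_rows(
  targets=[0, 0, 0, 0.012, 0, 0, -1, 0, 0, 0, 0.012, 0, 0, -1],
)

```text
time_s: 14.8
eef_pos: [461.6, 59.9, 83.1]
ee_rot: [0.0, 0.006, 1.0, -0.0]
force: [3.7, -0.2, -3.4]
grip_width: 0.223
grip_force: 107.5
```

>>> send_rows(
  targets=[0, 0, 0, 0.01, 0, 0, -1, 0, 0, 0, 0.01, 0, 0, -1],
)

```text
time_s: 15.05
eef_pos: [460.3, 60.0, 83.1]
ee_rot: [0.0, 0.006, 1.0, 0.0]
force: [4.6, 0.5, -2.6]
grip_width: 0.211
grip_force: 107.4
```

>>> send_rows(
  targets=[0, 0, 0, 0.01, 0, 0, -1, 0, 0, 0, 0.01, 0, 0, -1],
)

```text
time_s: 15.3
eef_pos: [459.1, 60.0, 83.1]
ee_rot: [0.0, 0.006, 1.0, -0.0]
force: [6.0, 0.2, -3.8]
grip_width: 0.214
grip_force: 107.4
```

>>> send_rows(
  targets=[0, 0, 0, 0.01, 0, 0, -1, 0, 0, 0, 0.01, 0, 0, -1],
)

```text
time_s: 15.55
eef_pos: [459.1, 59.9, 83.3]
ee_rot: [0.002, 0.006, 1.0, -0.0]
force: [13.2, 1.7, -7.8]
grip_width: 0.217
grip_force: 107.5
```

```bash
python3 - <<'E'
from rig import monitor, eyes
from h import *
c=eyes.capture("top");d=eyes.capture("scene")
s=monitor.sense();print(s["time_s"],s["eef_pos"],s["ee_rot"],s["force"],s["wrist_torque"])
a=cv2.resize(c["img"][175:285,205:335],None,fx=3.4,fy=3.4,interpolation=cv2.INTER_CUBIC)
b=cv2.resize(d["img"][190:370,290:480],None,fx=1.85,fy=1.85,interpolation=cv2.INTER_CUBIC)
o=np.zeros((400,800,3),np.uint8);o[:a.shape[0],:a.shape[1]]=a;o[:b.shape[0],445:445+b.shape[1]]=b
cv2.imwrite("pics/p5.png",o[:,:,::-1])
E
```

```text
15.65 [459.122087    59.88445789  83.31636003] [ 1.65956072e-03  6.23934527e-03  9.99979156e-01 -6.67969105e-05] [10.78502014  0.68685666 -6.65664178] [ 0.22043095 -1.334642    0.19532949]
```

View pics/p5.png

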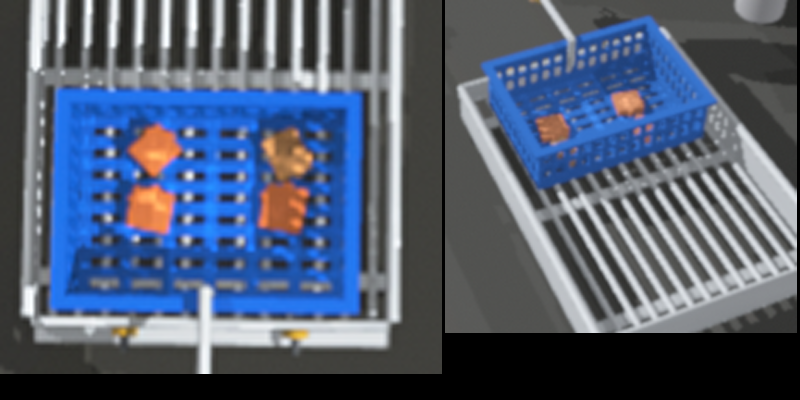

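The basket is now square: its far edge and the bar both slope about 0.85° in the image. Plate force is about 8–10 N (11–13 N total less the 3.3 N drag). I'll ease the hook off forward, then lift.

>>> send_rows(
  targets=[0, 0, 0, -0.01, 0, 0, -1, 0, 0, 0, -0.01, 0, 0, -1, 0, 0, 0, -0.02, 0, 0, -1, 0, 0, 0, -0.04, 0, 0, -1, 0, 0, 0, -0.06, 0, 0, -1],
)

```text
time_s: 16.27
eef_pos: [466.2, 59.9, 83.0]
ee_rot: [-0.0, 0.006, 1.0, 0.0]
force: [-0.1, -0.5, -1.3]
grip_width: 0.218
grip_force: 108.1
```

>>> send_rows(
  targets=[0, 0, 0, -0.06, 0, 0, -1, 0, 0, 0, 0, 0, 0, -1],
)

```text
time_s: 16.52
eef_pos: [470.1, 59.8, 83.1]
ee_rot: [-0.0, 0.006, 1.0, -0.0]
force: [-0.1, -0.4, -1.3]
grip_width: 0.22
grip_force: 108.1
```

```bash
python3 - <<'E'
from rig import monitor, eyes
from h import *
s=monitor.sense();print(s["time_s"],s["eef_pos"],s["ee_rot"],s["force"],s["wrist_torque"])
E
```

```text
16.525 [470.08701674  59.82060746  83.05034874] [-2.10550769e-05  6.19105295e-03  9.99980835e-01 -1.14410695e-05] [-0.10174487 -0.35209714 -1.28570991] [ 0.03119903  0.02641998 -0.02397439]
```

>>> send_rows(
  targets=[0, 0, 0, 0, 0, -0.1, -1, 0, 0, 0, 0, 0, -0.2, -1, 0, 0, 0, 0, 0, -0.3, -1, 0, 0, 0, 0, 0, -0.3, -1, 0, 0, 0, 0, 0, -0.2, -1],
)

```text
time_s: 17.15
eef_pos: [470.1, 59.8, 150.6]
ee_rot: [0.001, 0.006, 1.0, -0.0]
force: [-0.4, -0.5, -1.1]
grip_width: 0.217
grip_force: 108.1
```

>>> send_rows(
  targets=[0, 0, 0, 0, -0.4, 0, -1, 0, 0, 0, 0.05, -0.6, 0, -1, 0, 0, 0, 0, -0.6, 0, -1, 0, 0, 0, 0, -0.6, 0, -1, 0, 0, 0, 0, -0.6, 0, -1],
)

```text
time_s: 17.77
eef_pos: [464.6, -109.3, 149.5]
ee_rot: [0.0, 0.006, 1.0, -0.0]
force: [0.8, 0.9, -1.2]
grip_width: 0.216
grip_force: 108.1
```

>>> send_rows(
  targets=[0, 0, 0, 0, -0.6, 0, -1, 0, 0, 0, 0, -0.6, 0, -1, 0, 0, 0, 0, -0.6, 0, -1, 0, 0, 0, 0, -0.6, 0, -1, 0, 0, 0, 0, -0.3, 0, -1],
)

```text
time_s: 18.4
eef_pos: [462.6, -271.5, 149.3]
ee_rot: [0.0, 0.007, 1.0, -0.0]
force: [-0.0, -0.1, -1.8]
grip_width: 0.215
grip_force: 108.1
```

>>> send_rows(
  targets=[0, 0, 2.4, 0, -0.18, 0, -1, 0, 0, 0, 0, 0, 0, -1, 0, 0, 0, 0, 0, 0, -1, 0, 0, 0, 0, 0, 0, -1],
)

```text
time_s: 18.9
eef_pos: [462.8, -280.2, 149.2]
ee_rot: [-0.0, 0.027, 1.0, 0.0]
force: [-0.0, 0.7, -1.2]
grip_width: 0.215
grip_force: 108.1
```

```bash
python3 - <<'E'
from rig import monitor, eyes
from h import *
s=monitor.sense();print(s["time_s"],s["eef_pos"],s["ee_rot"],s["force"],s["wrist_torque"])
c=eyes.capture("wrist");d=eyes.capture("scene");t=eyes.capture("top")
o=np.zeros((480,800,3),np.uint8);o[:240,:320]=cv2.resize(c["img"],(320,240))
b=cv2.resize(d["img"][190:300,140:240],None,fx=4,fy=4,interpolation=cv2.INTER_CUBIC);o[:440,330:730]=b
e=cv2.resize(t["img"][190:285,205:335],None,fx=2.4,fy=2.4,interpolation=cv2.INTER_CUBIC);o[245:245+e.shape[0],:e.shape[1]]=e
cv2.imwrite("pics/p6.png",o[:,:,::-1])
E
```

```text
18.9 [ 462.77783725 -280.18138094  149.18524177] [-3.36722954e-05  2.66570052e-02  9.99644637e-01  5.89986247e-05] [-0.03728733  0.7239099  -1.21147835] [-0.03725584  0.04195263  0.00406548]
```

View pics/p6.png

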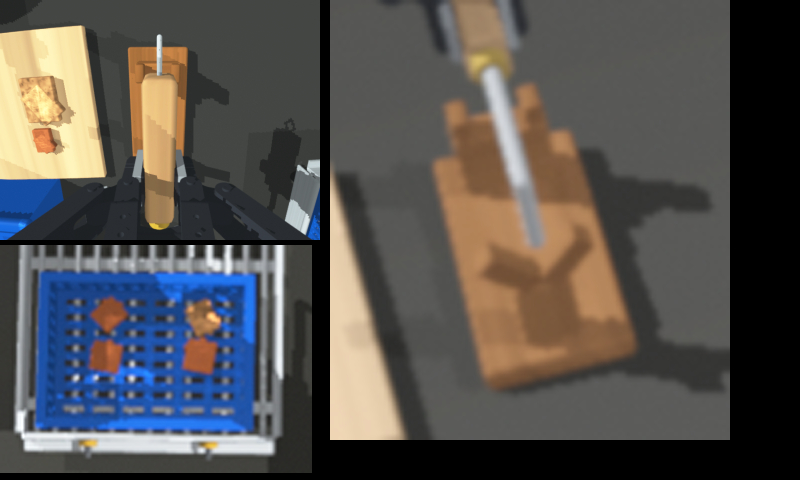

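The basket is still home and the hook is lined up over its rest. Now lower it.

>>> send_rows(
  targets=[0, 0, 0, 0, -0.02, 0.2, -1, 0, 0, 0, 0, 0, 0.4, -1, 0, 0, 0, 0, 0, 0.4, -1, 0, 0, 0, 0, 0, 0.3, -1, 0, 0, 0, 0, 0, 0.2, -1],
)

```text
time_s: 19.68
eef_pos: [462.2, -281.8, 57.6]
ee_rot: [-0.001, 0.027, 1.0, 0.001]
force: [-0.5, -0.5, -1.2]
grip_width: 0.215
grip_force: 108.1
```

>>> send_rows(
  targets=[0, 0, 0, 0, 0, 0.05, -1, 0, 0, 0, 0, 0, 0.05, -1, 0, 0, 0, 0, 0, 0.03, -1, 0, 0, 0, 0, 0, 0, -1],
)

```text
time_s: 20.18
eef_pos: [462.7, -282.2, 51.5]
ee_rot: [0.0, 0.027, 1.0, -0.0]
force: [0.4, 0.3, -1.6]
grip_width: 0.219
grip_force: 108.1
```

>>> send_rows(
  targets=[0, 0, 0, 0, 0, 0.02, -1, 0, 0, 0, 0, 0, 0, -1],
)

```text
time_s: 20.42
eef_pos: [462.6, -282.1, 50.1]
ee_rot: [0.0, 0.027, 1.0, -0.0]
force: [-0.3, -0.7, -1.1]
grip_width: 0.214
grip_force: 108.1
```

>>> send_rows(
  targets=[0, 0, 0, 0, 0.01, 0.015, -1, 0, 0, 0, 0, 0, 0, -1],
)

```text
time_s: 20.68
eef_pos: [462.6, -281.5, 49.2]
ee_rot: [-0.0, 0.027, 1.0, -0.0]
force: [-0.1, -0.6, -1.0]
grip_width: 0.217
grip_force: 108.1
```

>>> send_rows(
  targets=[0, 0, 0, 0, 0, 0.015, -1, 0, 0, 0, 0, 0, 0, -1],
)

```text
time_s: 20.92
eef_pos: [462.8, -281.7, 48.6]
ee_rot: [0.0, 0.027, 1.0, -0.0]
force: [-0.3, -0.0, 1.8]
grip_width: 0.216
grip_force: 108.9
```

The hook is touching the rest. One more small press, then open slowly.

>>> send_rows(
  targets=[0, 0, 0, 0, 0, 0.01, -1, 0, 0, 0, 0, 0, 0, -1],
  newtons=40,
)

```text
time_s: 21.18
eef_pos: [462.8, -281.8, 48.5]
ee_rot: [0.0, 0.027, 1.0, -0.0]
force: [-2.2, 1.3, 8.5]
grip_width: 0.219
grip_force: 109.6
```

>>> send_rows(
  targets=[0, 0, 0, 0, 0, 0, -0.4, 0, 0, 0, 0, 0, 0, -0.2, 0, 0, 0, 0, 0, 0, 0, 0, 0, 0, 0, 0, 0, 0.2, 0, 0, 0, 0, 0, 0, 0.2],
)

```text
time_s: 21.8
eef_pos: [462.6, -281.5, 47.7]
ee_rot: [-0.0, 0.027, 1.0, 0.0]
force: [0.3, -0.7, -0.0]
grip_width: 0.599
grip_force: 0.0
```

>>> send_rows(
  targets=[0, 0, 0, 0, 0, -0.2, 0.2, 0, 0, 0, 0, 0, -0.4, 0.2, 0, 0, 0, 0, 0, -0.5, 0.2, 0, 0, 0, 0, 0, -0.5, 0.2, 0, 0, 0, 0, 0, -0.5, 0.2],
)

```text
time_s: 22.42
eef_pos: [462.6, -281.5, 175.6]
ee_rot: [0.0, 0.027, 1.0, -0.0]
force: [-0.4, 0.8, -0.4]
grip_width: 0.602
grip_force: 0.0
```

>>> send_rows(
  targets=[0, 0, 0, 0.5, 0, -0.4, 0.2, 0, 0, 0, 0.5, 0, 0, 0.2, 0, 0, 0, 0, 0, 0, 0.2, 0, 0, 0, 0, 0, 0, 0.2],
)

```text
time_s: 22.92
eef_pos: [403.1, -278.4, 198.2]
ee_rot: [0.0, 0.027, 1.0, -0.0]
force: [0.6, 0.2, 0.6]
grip_width: 0.603
grip_force: 0.0
```

```bash
python3 - <<'E'
from rig import monitor, eyes
from h import *
s=monitor.sense();print(s["time_s"],s["eef_pos"],s["force"])
c=eyes.capture("wrist");d=eyes.capture("scene");t=eyes.capture("top")
o=np.zeros((580,800,3),np.uint8);o[:240,:320]=cv2.resize(c["img"],(320,240))
b=cv2.resize(d["img"][190:300,140:240],None,fx=4,fy=4,interpolation=cv2.INTER_CUBIC);o[:440,330:730]=b
e=cv2.resize(t["img"][190:285,205:335],None,fx=2.4,fy=2.4,interpolation=cv2.INTER_CUBIC);o[245:245+e.shape[0],:e.shape[1]]=e
cv2.imwrite("pics/p7.png",o[:,:,::-1])
E
```

```text
22.925 [ 403.1284861  -278.37458387  198.22238953] [0.60557253 0.19147636 0.57527082]
```

View pics/p7.png

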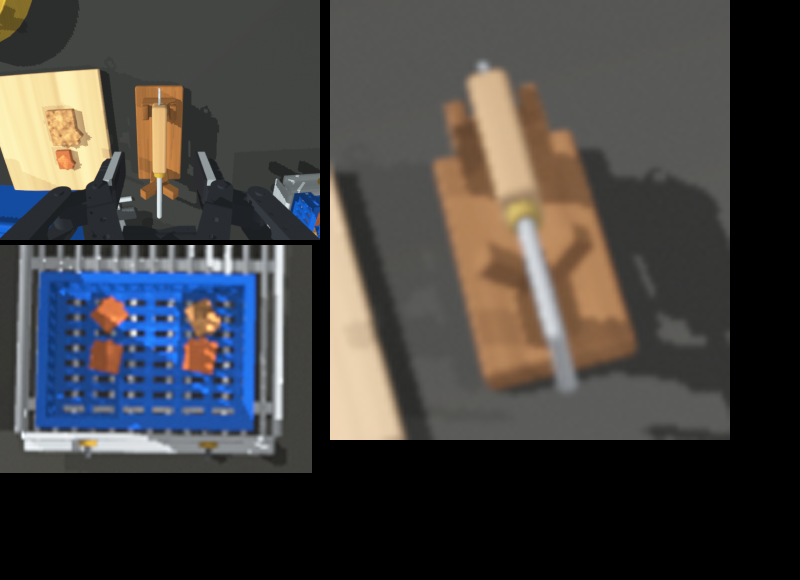

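The hook lies between the cheeks with its shank in the V notch. The basket sits square on the plate and the gripper is clear of everything, so I'm handing in.

```bash
python3 -c "
from rig import job
print(job.finish_job())"
```

```text
the job is handed in; nothing more can be done
None
```

The job is handed in at about 23 s: the basket sits square and touching the stop plate after about 8–10 N on it (worked out from wrist force less drag), the hook is back in its rest, and I saw nothing else disturbed.

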